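# Stage a vial at the block heater and hold its sprung lid at the 35 degree mark

### The job

I am about to change a vial in the block heater with the tongs. Take the orange-capped vial from the bench, lower it without dropping it until it stands fully down in the empty waiting well beside the heater's lid, and let go of it. Then raise the heater's sprung lid by its handle to the green 35-degree mark, never into the red (50 degrees, where the heater cuts out), and finish while still holding it steady there; leave the other vials and bench things undisturbed.

Things in the scene. Friction and masses are not known exactly. Their poses are not given: they have to be found in the camera images.
- vial_mid (a point): The vial to move: clear glass screw-cap vial with an ORANGE cap, loose, upright on the bench, about 70 g. 96 mm tall; straight glass body 28 mm diameter from the foot to 76 mm, cap 24 mm diameter from 81 to 96 mm. The point is on its axis, half-way up (48 mm above the foot); z points up the vial.
- waiting_well (a point): Centre of the mouth of the EMPTY well, front one (nearest the robot) of a row of three in the aluminium deck on the heater's right; the others, 60 and 120 mm behind it (+x), hold black-capped vials. 31 mm diameter, 35 mm deep; flat deck 95 mm above the bench, 55 mm either side in y. A vial fully down has its mid point 13 mm above this point. Axes: x to the heater's back, y left, z up.
- heater: White dry-block vial heater, fixed, at a different place and yaw each run: 230 mm deep (x), 300 mm wide (y), 95 mm high, the lid and handle above that. Origin under its centre; x to its back (away from the robot), y to its left, z up. The lidded bay takes the left 190 mm, the deck with the three wells the right 110 mm (well row 95 mm right of the centre).
- lid (a joint): Lid angle in rad, 0 = shut, grows as the front edge rises. Green mark 30 to 40 degrees (middle 35 = 0.61); red from 50 (0.87). Marks are on the rims of the fixed grey sector plates beside the hinge, read against the black line on the lid's edge. Spring and weight always pull it shut: lifting takes 4 to 5 N at the handle (along its arc) when shut, 6 to 7 N at the mark; let go, it falls shut.
- lid_handle (a point): Middle of the lid's black bar handle, on its axis: round bar 12 mm diameter, about 100 mm free between two posts, axis 38 mm above the lid's top, open room under it. Shut: 145 mm above the bench, 172 mm in front of the hinge axis and 44 mm above it; it moves on a circle about that axis. Axes turn with the lid: x to the hinge, y along the bar, z out of the lid's top.
- lid_hinge (a point): Middle of the lid's hinge axis at the back of the heater, 101 mm above the bench; the axis runs along y. Fixed to the heater, axes as the heater's (x to its back, y left, z up). The lid, an aluminium frame 12 mm thick with a clear window, 176 mm wide, reaches 198 mm forward from here.
- vial_black1: Bystander: the same vial with a BLACK cap, loose on the bench, origin at the foot. Leave alone.
- vial_black2: Bystander: the same vial with a BLACK cap, loose on the bench, origin at the foot. Leave alone.
- well_vial1: Bystander: black-capped vial standing in the middle waiting well, its top 61 mm above the deck, origin at the foot. Leave alone.
- well_vial2: Bystander: black-capped vial standing in the back waiting well, its top 61 mm above the deck, origin at the foot. Leave alone.
- amber_bottle: Bystander: amber glass bottle, 68 mm diameter, 150 mm tall, loose, origin at the underside. Leave alone.
- petri_dish: Bystander: glass dish, 94 mm diameter, 16 mm high, loose, origin at the underside. Leave alone.
- tongs: Bystander: scissor-type steel vial tongs, about 215 mm long, 8 mm high, lying on the bench left of the heater, along their x. Leave alone.
Not all that is in view belongs to the job. Leave any turquoise look-alike of the part that bears vial_mid alone.

How it is judged (in metres and radians):
On the way:
1. the orange-capped vial stands fully down in the empty waiting well, released, while the lid is still shut (horizontal distance between vial_mid and waiting_well below 0.008 m and z of vial_mid in the frame of waiting_well below 0.018 m and angle between vial_mid's own z axis and vertical below 0.15 rad and contact force between the fingers and vial below 0.05 N and value of joint lid below 0.1 rad), for 0.2 s.
At the end, for the whole second after the job is handed in: Vial in the well: within 8 mm of its centre, at most 5 mm short of fully down, within 0.15 rad of upright, at rest, not touched by the fingers. Lid 30 to 40 degrees open, under 0.1 rad/s, carried by the robot with over 1 N and by no loose thing (horizontal distance between vial_mid and waiting_well below 0.008 m and z of vial_mid in the frame of waiting_well below 0.018 m and angle between vial_mid's own z axis and vertical below 0.15 rad and contact force between the fingers and vial below 0.05 N and linear speed of vial below 0.02 m/s and value of joint lid between 0.523599 and 0.698132 rad and velocity of joint lid between -0.1 and 0.1 rad/s and contact force between any of the fingers, the arm and lid above 1 N and contact force between each of vial, vial_black1, vial_black2, well_vial1, well_vial2, amber_bottle, petri_dish, tongs and lid below 0.2 N); the arm keeps its last pose, push and grip.
It fails at once if the lid is raised into the red (50 degrees or more) (value of joint lid above 0.872665 rad).
It fails at once if the orange-capped vial is dropped (falls freely by more than about 10 mm) (contact force between the fingers and vial below 0.05 N and linear speed of vial above 0.45 m/s).
It fails at once if another vial, the bottle, the dish or the tongs is moved by more than 20 mm or a vial or bottle tipped (distance of any of vial_black1, vial_black2, well_vial1, well_vial2, amber_bottle, petri_dish, tongs from where it was at the start of the episode above 0.02 m or angle between any of vial_black1, vial_black2, well_vial1, well_vial2, amber_bottle's own z axis and vertical above 0.3 rad).
It also fails if it takes over 58 s, if anything falls off the work surface, if the arm or the gripper's body presses on something with over 40 N, if the wrist force passes 120 N, or if a joint passes its speed limit or range.

### The arm

A 6-joint arm with a two-finger parallel gripper is mounted at the origin on the work surface. World frame = base frame: x ahead of the robot, y to its left, z up, the work surface at z = 0. Lengths are in m, angles in degrees, forces in N, time in s.
With the tool pointing down it reaches from about 0.35 to 0.875 m from the base axis. Payload 4.2 kg.
Tool frame: the origin (TCP) lies on the centre line of the jaws, within the pads' length; the fingertips stand tip_reach ahead of it and the grasp point (between the pads) is the TCP (tip_reach is the distance from the TCP to the fingertips, in m); z points along the fingers, y is the line along which they close (so a half turn about z gives the same grasp; the last joint's range is limited). The gripper opens to 87 mm and grips with 3 to 60 N. Pads are 19 mm wide; open, the fingers measure 117 mm over their backs; the gripper's body (75 mm by 190 mm) begins 51 mm behind the grasp point.
Start: joints at [-60.355, 22.042, 0.453, 0, -68.411, -14.817], TCP at [0.16, -0.604, 0.242] pointing down, gripper open.
Joint ranges: [-179.83, 179.83], [-69.29, 118.12], [-61.27, 80.66], [-181.25, 117.63], [-171.15, -9.14], [-177.46, 177.46]. Speed limits (degrees/s): [159.86, 159.86, 180, 180, 180, 180].

### API

Orientations are given as a 3x3 rotation matrix whose columns are the frame's x, y, z axes.
In Python, from station import sense, capture, finish_job, tip_reach gives the robot as it stands.
- The arm moves only by the tool arm_command, never from a script. Its argument "deltas" is a list of rows, each a list of 7 numbers: the turn, a rotation vector about the tool's x, y, z in rad, then the shift along the tool's x, y, z in cm, then the closure, from -1 (fully open) to 1 (shut), so that 0 is half open. In form: [[rx, ry, rz, dx, dy, dz, hand], ...]. A call has 1 to 8 rows; each row is the pose to reach, as a shift and turn from the pose commanded when the call began, along the tool's axes at that moment; what a row does not reach only later rows make up. A row lasts 1/12 s, in which the tool goes at most 41.7 mm and 7.16 degrees, less where a joint would pass 70% of its speed; a pose out of reach is approached as far as the arm can. A call with a gripper value outside its range is refused whole. The fingers move at their own pace and stop on an object; the grip force is fixed at half the most. Time passes only in rows, so rows that repeat a pose let the fingers close. It gives the time, the measured TCP pose, the force, the opening and the grip force at its end, in the units of the state.
- sense(): the state, without advancing time (a new reading comes with each control period).
- capture(name): name is "scene" or "side" or "wrist"; returns a dict with "pixels" (400x640x3 uint8, blue, green, red), "fovy" (degrees; the focal length in pixels is half the picture's height over the tangent of half this angle, whatever the lens; pixels are square), "cx", "cy" (the principal point, pixels), "rvec" (rotation vector, rad) and "tvec" (3), from world to camera coordinates, as OpenCV has them. Camera axes: x right, y down, z forward; pixel columns grow to the right and rows downward; lengths in m; the calibration is good to about 2 mm. The wrist camera is an equidistant fisheye: a pixel r from the principal point sees the ray r / f radians off the axis. A picture is of the moment at which its call begins. There is no depth.
- finish_job(): hands the job in; it is judged then, once.
The state is a dict: "time_s": time; "joints": joint angles; "joint_velocities": joint speeds; "effort": joint torques, N m; "tcp_pos": TCP position; "ee_rot": TCP orientation; "wrist_force": force on the tool from outside, world axes, zero at the start; "moment": the same for the moment, N m; "gripper_width": opening from 0.0 (shut) to 1.0 (fully open); "gripper_force": force on a finger pad.
Only numpy, scipy, OpenCV 4.12 (cv2) and the standard library are available. Lean on these libraries where they do the work, as an engineer would, in place of code of your own. Each camera call takes 0.05 s, during which the arm holds its last target. There are 200 camera calls.

## Working session

There is one attempt and no reset: what is moved stays moved. The work goes in short steps, Python scripts to look and compute and a tool call to move; the robot and the scene stay as the last step left them, time stands still between calls to the robot, and variables do not carry over. Pictures are saved under pics/ and viewed, at most 12 in all, crops included, and the job is handed in when it is done.

Besides the shell and the picture viewer there is one more tool, called after "Call:" in YAML: its name, and indented under it one key for each argument. arm_command: Moves the arm, as the interface text tells. Its arguments: {"type":"object","properties":{"deltas":{"type":"array"}},"required":["deltas"]}

```bash
ls; mkdir -p pics
cat > h.py <<'E'
import cv2, numpy as np
from station import sense, capture, tip_reach
def snap(name,fn=None):
    c=capture(name)
    if fn: cv2.imwrite('pics/'+fn,c['pixels'])
    return c
def ray(c,u,v,fish=False):
    f=200/np.tan(np.radians(c['fovy'])/2); R=cv2.Rodrigues(np.array(c['rvec'],float))[0]; t=np.array(c['tvec'],float).ravel()
    a,b=(u-c['cx']),(v-c['cy'])
    if fish:
        r=np.hypot(a,b); th=r/f; d=np.array([a/r*np.sin(th),b/r*np.sin(th),np.cos(th)])
    else: d=np.array([a/f,b/f,1.])
    return -R.T@t, R.T@d
def onz(c,u,v,z,fish=False):
    o,d=ray(c,u,v,fish); return o+d*(z-o[2])/d[2]
def proj(c,P):
    f=200/np.tan(np.radians(c['fovy'])/2); R=cv2.Rodrigues(np.array(c['rvec'],float))[0]
    p=R@np.array(P,float)+np.array(c['tvec'],float).ravel(); return f*p[0]/p[2]+c['cx'], f*p[1]/p[2]+c['cy']
def tri(rays):
    A=0;b=0
    for o,d in rays:
        d=d/np.linalg.norm(d); M=np.eye(3)-np.outer(d,d); A=A+M; b=b+M@o
    p=np.linalg.solve(A,b); return p,[np.linalg.norm((np.eye(3)-np.outer(d,d)/(d@d))@(p-o)) for o,d in rays]
E
python3 - <<'E'
from h import *
import pickle
for n in ['scene','side','wrist']:
    c=snap(n,n+'0.png'); pickle.dump(c,open(n+'0.pkl','wb')); o,d=ray(c,c['cx']+.01,c['cy']); print(n,c['fovy'],c['cx'],c['cy'],o.round(3),d.round(2))
s=sense(); print(tip_reach); print(s)
E
```

```text
pics
scene 50.43562034002184 314.83310796225544 201.09744690438558 [ 1.148 -0.505  0.778] [-0.57  0.53 -0.63]
side 48.9503541458665 319.55663511857693 199.12761189820353 [0.332 0.954 0.979] [ 0.19 -0.72 -0.66]
wrist 65.70646984690485 320.1269470802032 201.32799958124951 [ 0.078 -0.625  0.384] [ 0.3   0.08 -0.95]
0.019
{'time_s': 0.15, 'joints': array([-6.03542856e+01,  2.20808138e+01,  3.98605155e-01, -1.92033538e-02,
       -6.84109148e+01, -1.48174306e+01]), 'joint_velocities': array([ 0.00048814, -0.23315171,  0.21981249,  0.13984263,  0.00777003,
       -0.04578171]), 'effort': array([-5.30683644e-05, -3.91053307e+01,  1.87585294e+01,  4.22234416e+00,
        1.23488580e-02, -1.51938666e-04]), 'tcp_pos': array([ 0.15986803, -0.60378163,  0.24071831]), 'ee_rot': array([[-9.66728759e-01, -2.55803094e-01, -5.33072521e-04],
       [-2.55803624e-01,  9.66727496e-01,  1.56669448e-03],
       [ 1.14570569e-04,  1.65093049e-03, -9.99998631e-01]]), 'wrist_force': array([-0.75466035,  0.8018117 , -0.42852605]), 'moment': array([-0.00248156,  0.02870051, -0.01879259]), 'gripper_force': 0.0, 'gripper_width': 0.999407753490872}
```

View pics/scene0.png

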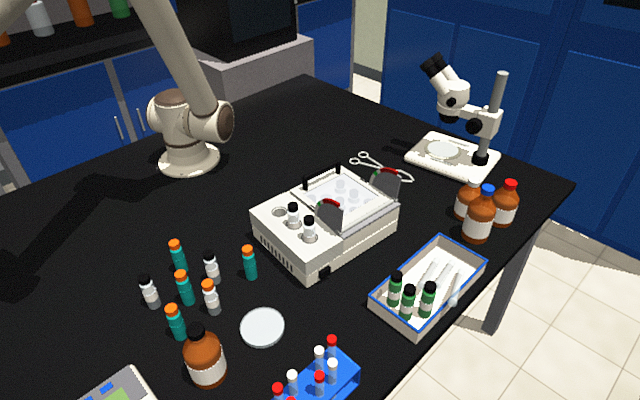

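View pics/side0.png

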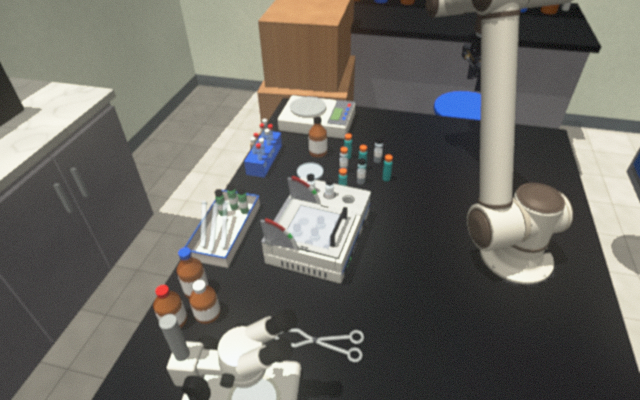

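The scene view shows the clear orange-capped vial at about (210,290) between turquoise ones (249,255), (183,280), (177,248), (175,315) and black-capped ones (149,290), (211,265). The heater has its empty well at (280,212) and handle posts at (305,183) and (338,168). In the side view the handle is at (339,226) and the well at (348,199).

Run:
```python
from h import *
import pickle
sc=pickle.load(open('scene0.pkl','rb')); sd=pickle.load(open('side0.pkl','rb'))
def blobs(c,lo,hi,x0,y0,x1,y1,z,mn=12):
    m=cv2.inRange(cv2.cvtColor(c['pixels'],cv2.COLOR_BGR2HSV),lo,hi)
    k=np.zeros_like(m); k[y0:y1,x0:x1]=m[y0:y1,x0:x1]
    n,l,s,ce=cv2.connectedComponentsWithStats(k)
    for i in range(1,n):
        if s[i,4]>=mn: print(s[i],ce[i].round(1),onz(c,*ce[i],z).round(3))
print('scene orange');blobs(sc,(5,150,120),(20,255,255),130,220,270,320,.088)
print('side orange');blobs(sd,(5,120,100),(20,255,255),325,130,400,190,.088,5)
# black caps / known points on scene by hand
for n,u,v,z in [('blk',148,281,.09),('blk',210,257,.09),('well',280,212,.095),('wv1',293,206,.156),('wv2',309,221,.156),('postA',305,183,.145),('postB',338,168,.145),('bottle',196,331,.15)]: print(n,onz(sc,u,v,z).round(3))
for n,u,v,z in [('well',348,199,.095),('hA',333,241,.145),('hB',346,211,.145)]: print('side',n,onz(sd,u,v,z).round(3))
a=cv2.resize(sc['pixels'][150:350,130:410],None,fx=2.8,fy=2.8,interpolation=cv2.INTER_CUBIC)
cv2.imwrite('pics/a.png',a)
b=cv2.resize(sd['pixels'][125:285,250:410],None,fx=3.7,fy=3.7,interpolation=cv2.INTER_CUBIC)
cv2.imwrite('pics/b.png',b)
```

```text
scene orange
[168 238  12  12 110] [173.8 243.8] [ 0.411 -0.266  0.088]
[241 244  12  12 113] [247.  249.5] [ 0.547 -0.158  0.088]
[174 269  13  13 130] [180.  274.8] [ 0.505 -0.305  0.088]
[201 278  13  13 131] [207.2 284.1] [ 0.568 -0.277  0.088]
[164 302  14  15 157] [170.9 308.9] [ 0.57  -0.363  0.088]
side orange
[325 131   1   5   5] [325. 133.] [ 0.658 -0.372  0.088]
[345 133   7   7  39] [348.  135.8] [ 0.572 -0.373  0.088]
[359 144   9   7  49] [362.9 147.1] [ 0.507 -0.315  0.088]
[340 146   8   7  43] [343.2 149.3] [ 0.572 -0.286  0.088]
[385 154   8   7  49] [388.3 157.1] [ 0.413 -0.276  0.088]
[339 168   8   7  46] [342.6 170.8] [ 0.549 -0.167  0.088]
blk [ 0.474 -0.362  0.09 ]
blk [ 0.509 -0.231  0.09 ]
well [ 0.508 -0.026  0.095]
wv1 [ 0.571 -0.034  0.156]
wv2 [ 0.634 -0.044  0.156]
postA [0.515 0.054 0.145]
postB [0.53  0.158 0.145]
bottle [ 0.694 -0.368  0.15 ]
side well [ 0.503 -0.026  0.095]
side hA [0.499 0.198 0.145]
side hB [0.489 0.079 0.145]
```

View pics/a.png

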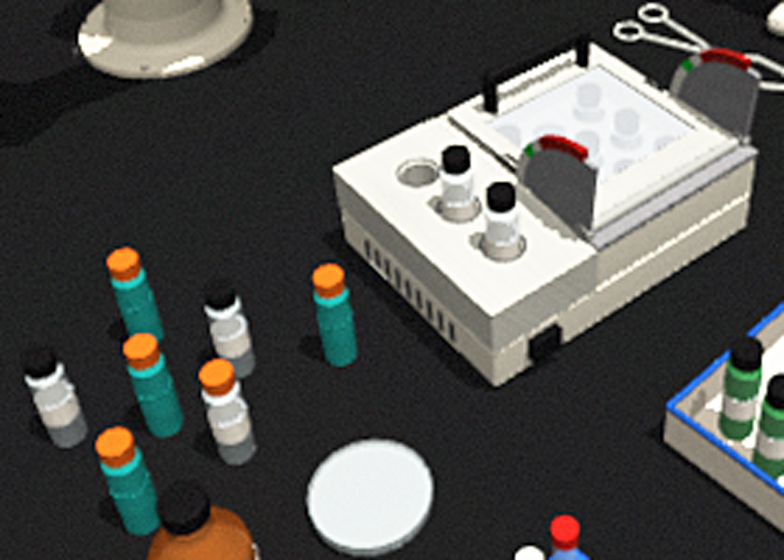

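View pics/b.png

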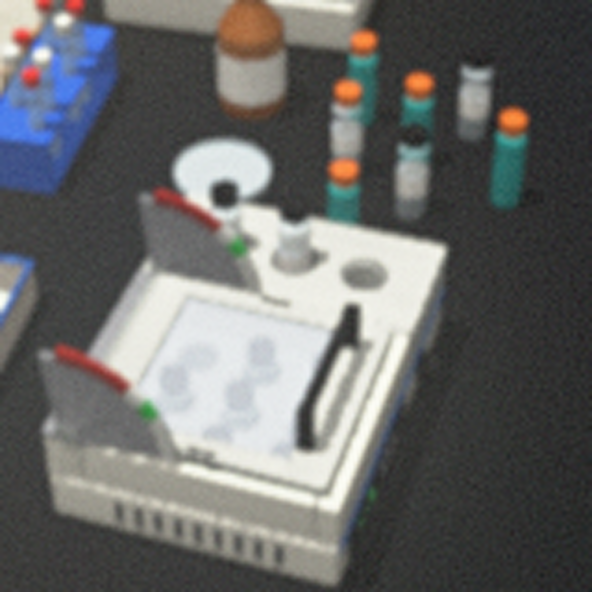

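In crop a the well mouth is at full-frame (280,212), the black well caps at (293,205) and (309,218), and the deck corners at (250,210) and (306,264). In crop b the well is at (348.4,199).

Run:
```python
from h import *
import pickle
sc=pickle.load(open('scene0.pkl','rb')); sd=pickle.load(open('side0.pkl','rb'))
A=lambda u,v:(130+u/2.8,150+v/2.8); B=lambda u,v:(250+u/3.7,125+v/3.7)
p=lambda c,q,z:onz(c,*q,z)
fr,br=p(sc,A(335,168),.095),p(sc,A(493,318),.095); d=br-fr; print('scene deck edge',fr.round(3),br.round(3),np.degrees(np.arctan2(d[1],d[0])),np.linalg.norm(d))
fr2=p(sd,B(446,247),.095);print('side fr',fr2.round(3))
w=tri([ray(sc,*A(420,174)),ray(sd,*B(364,274))]);print('well',w)
v=tri([ray(sc,207.2,284.1),ray(sd,343.2,149.3)]);print('vial',v)
for a,b,n in [((456,153),(295,212),'wv1'),((501,190),(225,194),'wv2')]: print(n,tri([ray(sc,*A(*a)),ray(sd,*B(*b))]))
for a,b in [((490,78),(352,308)),((583,43),(305,412))]: print('post',p(sc,A(*a),.149).round(3),p(sd,B(*b),.149).round(3))
```

```text
scene deck edge [ 0.448 -0.074  0.095] [ 0.678 -0.097  0.095] -5.7402752039466725 0.2308133538891968
side fr [ 0.442 -0.075  0.095]
well (array([ 0.50387026, -0.02586612,  0.0932514 ]), [np.float64(0.0026023461050916964), np.float64(0.0026023461050918607)])
vial (array([ 0.57105679, -0.27911099,  0.09252929]), [np.float64(0.0007801810827537082), np.float64(0.0007801810827534276)])
wv1 (array([ 0.55999672, -0.02649314,  0.14931583]), [np.float64(0.00039808998710955226), np.float64(0.00039808998710957693)])
wv2 (array([ 0.62058453, -0.03350676,  0.15091863]), [np.float64(0.0011128159370090058), np.float64(0.0011128159370090518)])
post [0.504 0.065 0.149] [0.493 0.073 0.149]
post [0.526 0.163 0.149] [0.503 0.186 0.149]
```

Call:
arm_command:
  deltas:
    - [0,0,-0.08,-3,1.3,0,0]
    - [0,0,-0.16,-6,2.6,0,0]
    - [0,0,-0.24,-9,3.9,0,0]
    - [0,0,-0.32,-12,5.2,0,0]
    - [0,0,-0.4,-15,6.5,0,0]
    - [0,0,-0.48,-18,7.8,0,0]
    - [0,0,-0.56,-21,9.1,0,0]
    - [0,0,-0.6,-24,10.4,0,0]

```text
time_s: 0.82
tcp_pos: [0.3663, -0.4409, 0.2413]
ee_rot: [[-0.651, -0.759, -0.0], [-0.759, 0.651, 0.0], [-0.0, 0.001, -1.0]]
wrist_force: [0.9, -0.3, 0.2]
gripper_width: 0.527
gripper_force: 0.0
```

```bash
cat >> h.py <<'E'
def plan(P,ydir=None,tilt=None):
    "shift (cm, tool axes) and turn (rad, tool axes) from the measured pose to P with tool down, y along ydir (world deg)"
    from scipy.spatial.transform import Rotation as Rn
    s=sense(); R=s['ee_rot']; d=R.T@(np.array(P)-s['tcp_pos'])*100
    out=[]
    if ydir is not None:
        a=np.radians(ydir); y=np.array([np.cos(a),np.sin(a),0]); z=np.array([0,0,-1.]); T=np.c_[np.cross(y,z),y,z]
        out=Rn.from_matrix(R.T@T).as_rotvec().round(3)
    print('t',s['time_s'],'tcp',s['tcp_pos'].round(4),'turn',out,'shift',d.round(2),'w',round(s['gripper_width'],3),'gf',s['gripper_force'],'F',s['wrist_force'].round(1),'q',s['joints'].round(0))
E
python3 -c "
from h import *
plan((.571,-.279,.242),174.3)"
```

```text
t 0.8167 tcp [ 0.3663 -0.4409  0.2413] turn [ 0.     0.    -0.609] shift [-25.61  -5.01  -0.07] w 0.527 gf 0.0 F [ 0.9 -0.3  0.2] q [-34.  17.  -7.  -0. -66.  -7.]
```

Call:
arm_command:
  deltas:
    - [0,0,-0.09,-3.4,-0.65,0,0]
    - [0,0,-0.18,-6.8,-1.3,0,0]
    - [0,0,-0.27,-10.2,-2,0,0]
    - [0,0,-0.36,-13.6,-2.7,0,0]
    - [0,0,-0.45,-17,-3.4,0,0]
    - [0,0,-0.54,-20.4,-4,0,0]
    - [0,0,-0.61,-23.6,-4.6,0,0]
    - [0,0,-0.61,-25.6,-5,0,0]

```text
time_s: 1.48
tcp_pos: [0.5726, -0.2788, 0.2409]
ee_rot: [[-0.097, -0.995, -0.0], [-0.995, 0.097, 0.0], [-0.0, 0.0, -1.0]]
wrist_force: [-0.8, -0.4, -0.2]
gripper_width: 0.498
gripper_force: 0.0
```

Run:
```python
from h import *
plan((.571,-.279,.242),174.3)
c=snap('wrist','w1.png')
m=cv2.inRange(cv2.cvtColor(c['pixels'],cv2.COLOR_BGR2HSV),(5,150,100),(20,255,255))
n,l,s,ce=cv2.connectedComponentsWithStats(m)
for i in range(1,n):
    if s[i,4]>40: print(s[i],ce[i].round(1),onz(c,*ce[i],.094,True).round(4))
```

```text
t 1.4833 tcp [ 0.5726 -0.2788  0.2409] turn [0.    0.    0.002] shift [ 0.03  0.15 -0.11] w 0.498 gf 0.0 F [-0.8 -0.4 -0.2] q [-11.  23.   2.  -0. -69.   6.]
[ 171   83   61   67 2623] [204.1 115. ] [ 0.6768 -0.3677  0.094 ]
[374 147  26  26 522] [386.1 159.1] [ 0.5063 -0.3057  0.094 ]
[459 177  24  25 368] [469.7 187.8] [ 0.4156 -0.269   0.094 ]
[311 179  26  26 502] [323.6 191.8] [ 0.5692 -0.2788  0.094 ]
[228 273  13  45 245] [232.7 295.2] [ 0.686  -0.1649  0.094 ]
[404 273   9  45 219] [408.2 296.3] [ 0.4826 -0.1434  0.094 ]
[344 278  15   6  72] [351.2 280.9] [ 0.5484 -0.1743  0.094 ]
[ 221  319  277   28 3194] [368.3 336.3] [ 0.5309 -0.0872  0.094 ]
```

View pics/w1.png

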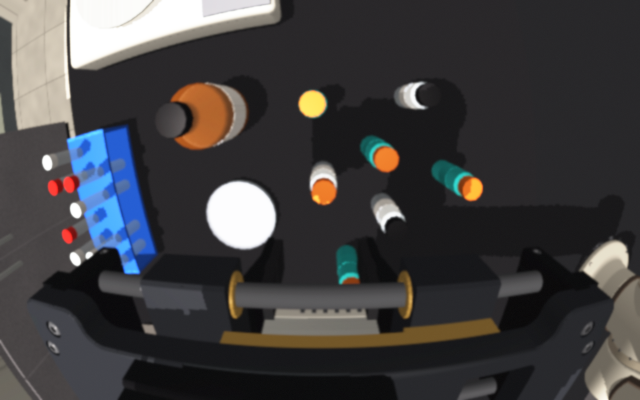

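The wrist view shows the target cap at (324,192), with black and turquoise neighbours clear of the finger paths. I descend now.

Call:
arm_command:
  deltas:
    - [0,0,0,0,0.1,2,0]
    - [0,0,0,0,0.25,4.5,0]
    - [0,0,0,0,0.25,7,0]
    - [0,0,0,0,0.25,9.5,0]
    - [0,0,0,0,0.25,12,0]
    - [0,0,0,0,0.25,14.5,0]
    - [0,0,0,0,0.25,16.5,0]
    - [0,0,0,0,0.25,17.5,0]

```text
time_s: 2.2
tcp_pos: [0.5659, -0.2803, 0.0631]
ee_rot: [[-0.103, -0.995, -0.006], [-0.995, 0.103, 0.002], [-0.001, 0.006, -1.0]]
wrist_force: [-0.8, 0.2, -1.0]
gripper_width: 0.503
gripper_force: 0.0
```

Call:
arm_command:
  deltas:
    - [0,0,0,0,0,0,0]
    - [0,0,0,0,0,0,0.2]
    - [0,0,0,0,0,0,0.4]
    - [0,0,0,0,0,0,0.6]
    - [0,0,0,0,0,0,0.8]
    - [0,0,0,0,0,0,1]
    - [0,0,0,0,0,0,1]
    - [0,0,0,0,0,0,1]

```text
time_s: 2.87
tcp_pos: [0.569, -0.2811, 0.0682]
ee_rot: [[-0.101, -0.995, 0.003], [-0.995, 0.101, -0.001], [0.001, -0.003, -1.0]]
wrist_force: [0.4, 0.4, 5.9]
gripper_width: 0.317
gripper_force: 30.0
```

Run:
```python
from h import *
plan((.570,-.279,.242),174.3)
```

```text
t 2.8667 tcp [ 0.569  -0.2811  0.0682] turn [-0.003 -0.001 -0.002] shift [ -0.21  -0.13 -17.38] w 0.317 gf 29.999288474209607 F [0.4 0.4 5.9] q [-12.  32. -10.   0. -48.   6.]
```

Call:
arm_command:
  deltas:
    - [0,0,0,0,0,-0.3,1]
    - [0,0,0,0,0,-1.5,1]
    - [0,0,0,0,0,-4,1]
    - [0,0,0,0,0,-7,1]
    - [0,0,0,0,0,-10,1]
    - [0,0,0,0,0,-13,1]
    - [0,0,0,0,0,-16,1]
    - [0,0,0,0,0,-17,1]

```text
time_s: 3.53
tcp_pos: [0.5695, -0.2817, 0.2427]
ee_rot: [[-0.101, -0.995, 0.008], [-0.995, 0.101, -0.003], [0.003, -0.009, -1.0]]
wrist_force: [0.9, 0.7, 0.5]
gripper_width: 0.311
gripper_force: 30.0
```

Run:
```python
from h import *
plan((.5045,-.0255,.242),174.3)
c=snap('scene'); import pickle; pickle.dump(c,open('s1.pkl','wb')); d=snap('side')
def orange(c,x0,y0,x1,y1):
    m=cv2.inRange(cv2.cvtColor(c['pixels'],cv2.COLOR_BGR2HSV),(5,150,120),(20,255,255)); n,l,s,ce=cv2.connectedComponentsWithStats(m)
    for i in range(1,n):
        if s[i,4]>20 and x0<ce[i][0]<x1 and y0<ce[i][1]<y1: print(s[i],ce[i].round(1))
orange(c,130,150,270,340); print(); orange(d,320,80,400,190)
```

```text
t 3.5333 tcp [ 0.5695 -0.2817  0.2427] turn [-0.009 -0.003 -0.002] shift [-24.83   9.06  -0.07] w 0.311 gf 29.999425602145493 F [0.9 0.7 0.5] q [-12.  23.   2.   0. -68.   6.]
[168 238  12  12 103] [173.5 243.7]
[241 244  12  12 112] [247.  249.5]
[174 270  12  12 111] [179.8 275.1]
[164 302  14  15 152] [170.7 308.9]

[342 104   7   4  24] [344.8 105.4]
[345 133   7   6  33] [348.4 135.7]
[360 145   7   6  30] [362.8 147.4]
[385 155   8   6  40] [388.5 157.3]
[339 168   8   6  42] [342.5 170.4]
```

Call:
arm_command:
  deltas:
    - [0,0,0,-2,0.6,0,1]
    - [0,0,0,-5,1.5,0,1]
    - [0,0,0,-8,2.5,0,1]
    - [0,0,0,-11,3.4,0,1]
    - [0,0,0,-14,4.3,0,1]
    - [0,0,0,-17,5.2,0,1]
    - [0,0,0,-20,6.1,0,1]
    - [0,0,0,-23,7,0,1]

```text
time_s: 4.3
tcp_pos: [0.5198, -0.0436, 0.2342]
ee_rot: [[-0.102, -0.995, -0.005], [-0.995, 0.102, -0.0], [0.001, 0.005, -1.0]]
wrist_force: [0.1, 0.5, 0.1]
gripper_width: 0.314
gripper_force: 30.0
```

Call:
arm_command:
  deltas:
    - [0,0,0,-3,1,0,1]
    - [0,0,0,-6,2,0,1]
    - [0,0,0,-8,2.5,0,1]
    - [0,0,0,-9,2.8,0,1]
    - [0,0,0,-9.4,2.8,0,1]
    - [0,0,0,-9.4,2.8,0,1]
    - [0,0,0,-9.4,2.8,0,1]

```text
time_s: 4.88
tcp_pos: [0.5033, 0.0508, 0.2357]
ee_rot: [[-0.102, -0.995, -0.002], [-0.995, 0.102, -0.001], [0.001, 0.002, -1.0]]
wrist_force: [-0.2, -0.9, -0.5]
gripper_width: 0.314
gripper_force: 30.0
```

Run:
```python
from h import *
import pickle
plan((.5045,-.0255,.242),174.3)
c=snap('wrist','w2.png'); pickle.dump(c,open('w2.pkl','wb'))
pickle.dump(snap('scene'),open('s2.pkl','wb')); pickle.dump(snap('side'),open('d2.pkl','wb'))
```

```text
t 4.8833 tcp [0.5033 0.0508 0.2357] turn [ 0.002 -0.001 -0.003] shift [ 7.58 -0.9  -0.62] w 0.314 gf 29.999119145795703 F [-0.2 -0.9 -0.5] q [ 24.  11. -16.  -0. -63. -30.]
```

View pics/w2.png

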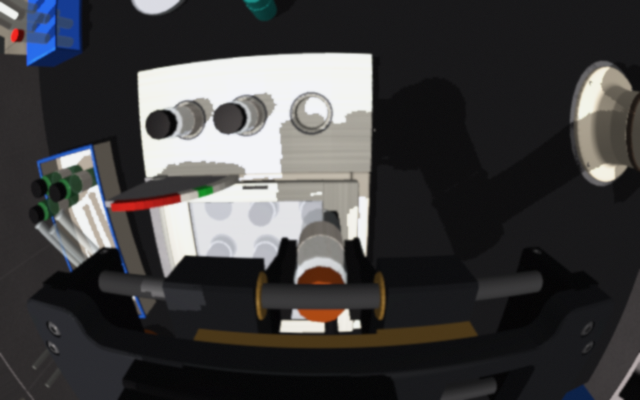

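The wrist view shows the empty well's rim centred near (312,113) and the vial held upright, its foot near (321,228) and its cap at (322,295).

Run:
```python
from h import *
import pickle
c=pickle.load(open('w2.pkl','rb')); g=cv2.cvtColor(c['pixels'],cv2.COLOR_BGR2GRAY)
cir=cv2.HoughCircles(cv2.GaussianBlur(g[80:150,280:345],(3,3),0),cv2.HOUGH_GRADIENT,1,5,param1=120,param2=12,minRadius=14,maxRadius=25)
for x,y,r in cir[0][:6]:
    P=onz(c,x+280,y+80,.095,True); Q=onz(c,x+280+r,y+80,.095,True); print('hough',x+280,y+80,r,P.round(4),'rad mm',1e3*np.linalg.norm(P-Q))
e=[]
for v in range(70,165,6):
    row=g[v,355:385].astype(int); k=np.argmin(np.diff(row)); e.append(onz(c,355+k+.5,v,.095,True)[:2])
e=np.array(e); dx=cv2.fitLine(e.astype(np.float32),cv2.DIST_HUBER,0,1e-4,1e-4).ravel(); print('front edge',e[0].round(4),e[-1].round(4),'yaw',np.degrees(np.arctan2(dx[1],dx[0]))-90)
s=cv2.resize(c['pixels'][75:265,250:385],None,fx=4.3,fy=3.1,interpolation=cv2.INTER_CUBIC)
big=cv2.resize(c['pixels'][80:150,280:345],None,fx=6,fy=6,interpolation=cv2.INTER_CUBIC); big2=cv2.resize(c['pixels'][200:310,290:355],None,fx=5,fy=5,interpolation=cv2.INTER_CUBIC)
o=np.zeros((560,730,3),np.uint8); o[:420,:390]=big; o[:550,395:720]=big2; cv2.imwrite('pics/w2b.png',o)
```

```text
hough 311.5 112.5 22.1 [ 0.5031 -0.0266  0.095 ] rad mm 19.988017972434758
hough 312.5 107.5 18.8 [ 0.5017 -0.0311  0.095 ] rad mm 16.96948944427369
hough 314.5 116.5 18.8 [ 0.5007 -0.0227  0.095 ] rad mm 17.03035086364609
hough 318.5 108.5 14.35 [ 0.4964 -0.0296  0.095 ] rad mm 12.95970722471234
front edge [ 0.445 -0.061] [0.4529 0.0225] yaw -5.3855057
```

View pics/w2b.png

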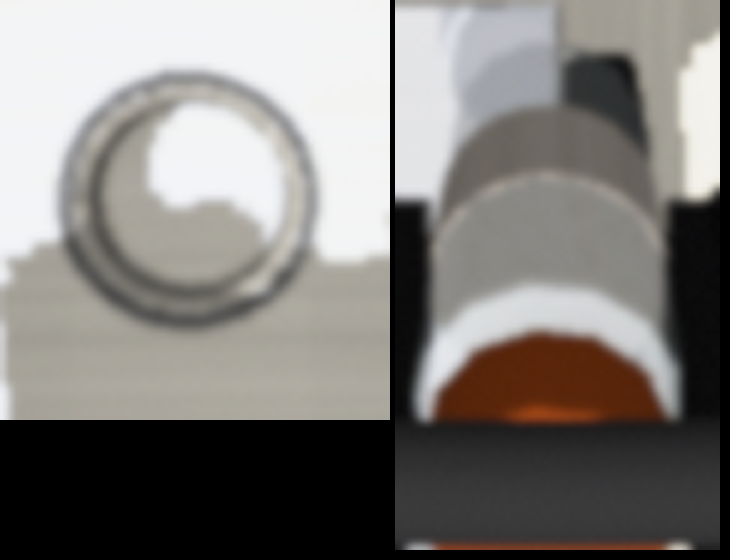

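Run:
```python
from h import *
import pickle
c=pickle.load(open('w2.pkl','rb')); s=sense(); R=s['ee_rot']; t=s['tcp_pos']
for u,v in [(321,221),(321.1,221.5)]:
    P=onz(c,u,v,t[2]-.068,True); print((P).round(4),'tool frame',(1e3*R.T@(P-t)).round(1))
# cap front rim top (22? ) : label/cap orange leading edge top at z foot+.081..
P=onz(c,321,200+332/5,t[2]-.068+.096,True); print('cap edge tool frame',(1e3*R.T@(P-t)).round(1))
print('well', onz(c,311.5,113.2,.095,True))
plan((.5035,-.0257,.19),174.6)
```

```text
[0.5025 0.0498 0.1682] tool frame [ 0.8  0.9 68. ]
[0.5025 0.0502 0.1682] tool frame [ 0.4  1.  68. ]
cap edge tool frame [ 17.8   0.6 -28. ]
well [ 0.50311903 -0.02595321  0.095     ]
t 5.0333 tcp [0.5035 0.0505 0.2362] turn [ 0.001 -0.    -0.009] shift [ 7.58 -0.79  4.62] w 0.315 gf 29.99924150761217 F [ 0.4 -0.8 -0.7] q [ 24.  11. -16.  -0. -63. -30.]
```

Run:
```python
from h import *
import pickle
t=np.array([.5033,.0508,.2357]); R=sense()['ee_rot']; o=[]
for n in ['s2','d2']:
    c=pickle.load(open(n+'.pkl','rb')); u,v=proj(c,t); u0,v0=int(u)-32,int(v)-30
    b=cv2.resize(c['pixels'][v0:v0+75,u0:u0+65],None,fx=6,fy=6,interpolation=cv2.INTER_CUBIC)
    for P in [t+[0,0,-.068],t,t+[0,0,.028]]:
        a=proj(c,P); q=(int((a[0]-u0+.5)*6),int((a[1]-v0+.5)*6)); cv2.circle(b,q,3,(255,0,255),-1)
    print(n,u0,v0,[np.round(proj(c,t+[0,0,z]),1) for z in (-.068,0,.028)])
    o.append(b)
cv2.imwrite('pics/v2.png',np.hstack(o))
```

```text
s2 267 120 [array([300.4, 174.1]), array([299.1, 150.6]), array([298.5, 140.4])]
d2 311 148 [array([343.1, 197.4]), array([343.7, 178.4]), array([343.9, 170.1])]
```

View pics/v2.png

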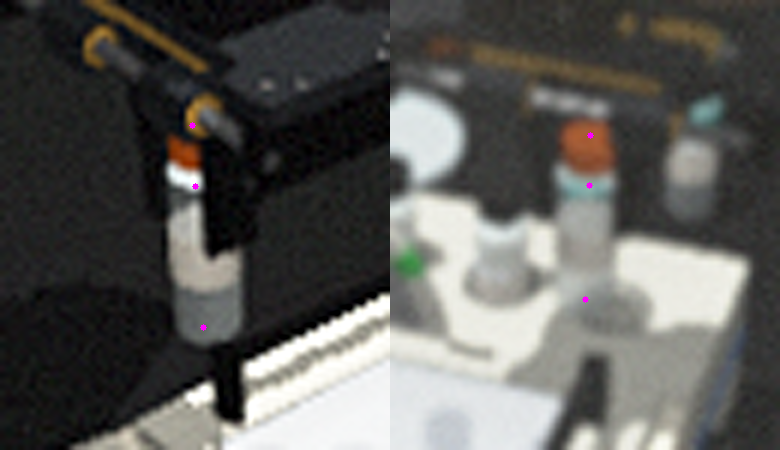

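The outside views show the vial upright in the jaws, with its foot about 2 mm off the TCP towards +y. In the wrist view the clear foot doesn't show against the white deck. Now I move over the well, then down to a hover.

Call:
arm_command:
  deltas:
    - [0,0,0,2,-0.2,0,1]
    - [0,0,0,4,-0.4,0,1]
    - [0,0,0,6,-0.6,0,1]
    - [0,0,0,7.4,-0.8,0.5,1]
    - [0,0,0,7.8,-0.8,2,1]
    - [0,0,0,7.8,-0.8,3.7,1]
    - [0,0,0,7.8,-0.8,5,1]
    - [0,0,0,7.8,-0.8,5.5,1]

```text
time_s: 5.7
tcp_pos: [0.5022, -0.0281, 0.1796]
ee_rot: [[-0.104, -0.995, -0.004], [-0.995, 0.104, -0.0], [0.001, 0.004, -1.0]]
wrist_force: [-0.1, -1.1, -0.4]
gripper_width: 0.316
gripper_force: 30.0
```

Call:
arm_command:
  deltas:
    - [0,0,0,0,0,0,1]
    - [0,0,0,0,0,0,1]
    - [0,0,0,0,0,0,1]

```text
time_s: 5.95
tcp_pos: [0.5042, -0.027, 0.1825]
ee_rot: [[-0.102, -0.995, 0.002], [-0.995, 0.102, 0.0], [-0.0, -0.002, -1.0]]
wrist_force: [0.7, 0.6, -0.3]
gripper_width: 0.314
gripper_force: 30.0
```

Run:
```python
from h import *
import pickle
plan((.5035,-.0280,.165),174.6); t=sense()['tcp_pos']; o=[]
for n in ['scene','side']:
    c=snap(n); pickle.dump(c,open(n+'3.pkl','wb')); W=[.5035,-.0257,.095]; u,v=proj(c,W); u0,v0=int(u)-32,int(v)-50
    b=cv2.resize(c['pixels'][v0:v0+75,u0:u0+65],None,fx=6,fy=6,interpolation=cv2.INTER_CUBIC)
    for P in [W,t+[0,.002,-.068],t+[0,.002,.028]]:
        a=proj(c,P); cv2.circle(b,(int((a[0]-u0+.5)*6),int((a[1]-v0+.5)*6)),2,(255,0,255),-1)
    o.append(b)
cv2.imwrite('pics/v3.png',np.hstack(o))
```

```text
t 5.95 tcp [ 0.5042 -0.027   0.1825] turn [-0.002  0.    -0.008] shift [0.11 0.07 1.75] w 0.314 gf 29.99929543118924 F [ 0.7  0.6 -0.3] q [ 15.  13. -21.   0. -55. -21.]
```

View pics/v3.png

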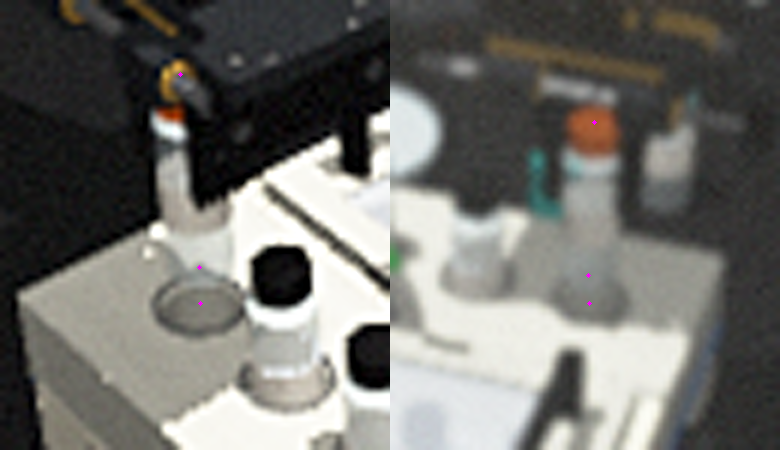

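Both views show the vial centred over the well (well at (200,305), body centre about (199,262) in the scene crop; (590,298) and (590,275) in the side crop). I lower it slowly.

Call:
arm_command:
  deltas:
    - [0,0,0,0.1,0.05,0.6,1]
    - [0,0,0,0.1,0.05,1.2,1]
    - [0,0,0,0.1,0.05,1.8,1]
    - [0,0,0,0.1,0.05,2.3,1]
    - [0,0,0,0.1,0.05,2.7,1]
    - [0,0,0,0.1,0.05,3.1,1]
    - [0,0,0,0.1,0.05,3.5,1]
    - [0,0,0,0.1,0.05,3.5,1]

```text
time_s: 6.72
tcp_pos: [0.5024, -0.0279, 0.1456]
ee_rot: [[-0.102, -0.995, -0.002], [-0.995, 0.102, -0.0], [0.0, 0.002, -1.0]]
wrist_force: [-0.6, -0.2, -0.6]
gripper_width: 0.313
gripper_force: 30.0
```

Call:
arm_command:
  deltas:
    - [0,0,0,0,0,0.3,1]
    - [0,0,0,0,0,0.6,1]
    - [0,0,0,0,0,0.9,1]
    - [0,0,0,0,0,1.2,1]
    - [0,0,0,0,0,1.4,1]
    - [0,0,0,0,0,1.6,1]
    - [0,0,0,0,0,1.6,1]

```text
time_s: 7.3
tcp_pos: [0.5026, -0.0279, 0.1301]
ee_rot: [[-0.102, -0.995, -0.001], [-0.995, 0.102, -0.0], [0.0, 0.001, -1.0]]
wrist_force: [-0.5, 0.9, 0.4]
gripper_width: 0.314
gripper_force: 30.0
```

Call:
arm_command:
  deltas:
    - [0,0,0,0,0,0.1,1]
    - [0,0,0,0,0,0.2,1]
    - [0,0,0,0,0,0.3,1]
    - [0,0,0,0,0,0.3,1]

```text
time_s: 7.63
tcp_pos: [0.5031, -0.0278, 0.1281]
ee_rot: [[-0.101, -0.995, 0.0], [-0.995, 0.101, -0.0], [0.0, -0.0, -1.0]]
wrist_force: [-1.5, 1.2, 3.4]
gripper_width: 0.314
gripper_force: 30.0
```

Call:
arm_command:
  deltas:
    - [0,0,0,0,0,0.1,1]
    - [0,0,0,0,0,0.1,0.3]
    - [0,0,0,0,0,0.1,0.15]
    - [0,0,0,0,0,0.1,0]
    - [0,0,0,0,0,0.1,0]
    - [0,0,0,0,0,0.1,0]
    - [0,0,0,0,0,0.1,0]
    - [0,0,0,0,0,0.1,0]

```text
time_s: 8.3
tcp_pos: [0.5029, -0.0279, 0.1264]
ee_rot: [[-0.102, -0.995, -0.0], [-0.995, 0.102, -0.0], [0.0, 0.0, -1.0]]
wrist_force: [-0.1, 0.0, 0.1]
gripper_width: 0.493
gripper_force: 0.0
```

Call:
arm_command:
  deltas:
    - [0,0,0,0,0,-0.5,0]
    - [0,0,0,0,0,-2,0]
    - [0,0,0,0,0,-4,0]
    - [0,0,0,0,0,-6,0]
    - [0,0,0,0,0,-8,0]
    - [0,0,0,0,0,-10,0]
    - [0,0,0,0,0,-10,0]
    - [0,0,0,0,0,-10,0]

```text
time_s: 8.97
tcp_pos: [0.5034, -0.0277, 0.2279]
ee_rot: [[-0.102, -0.995, 0.003], [-0.995, 0.102, 0.001], [-0.001, -0.003, -1.0]]
wrist_force: [-0.6, 0.4, -1.3]
gripper_width: 0.502
gripper_force: 0.0
```

Run:
```python
from h import *
import pickle
plan((.5035,-.0280,.165),174.6)
c=snap('wrist'); pickle.dump(c,open('w4.pkl','wb')); pickle.dump(snap('scene'),open('s4.pkl','wb')); d=snap('side'); pickle.dump(d,open('d4.pkl','wb'))
s=pickle.load(open('s4.pkl','rb'))
def orange(c,P,r):
    u,v=P; m=cv2.inRange(cv2.cvtColor(c['pixels'],cv2.COLOR_BGR2HSV),(5,150,100),(20,255,255)); n,l,st,ce=cv2.connectedComponentsWithStats(m)
    return [(st[i],ce[i]) for i in range(1,n) if st[i,4]>15 and np.hypot(*(ce[i]-[u,v]))<r]
W=np.array([.5035,-.0257,.149]); rs=[]
for k in (s,d):
    for st,ce in orange(k,proj(k,W),12): print(st,ce.round(1)); rs.append(ray(k,*ce))
print(tri(rs))
print(orange(c,(320,190),400))
```

```text
t 8.9667 tcp [ 0.5034 -0.0277  0.2279] turn [-0.003  0.001 -0.008] shift [0.04 0.   6.29] w 0.502 gf 0.0 F [-0.6  0.4 -1.3] q [ 15.  11. -18.  -0. -61. -21.]
[273 189  10  10  86] [277.6 193.5]
[346 182   7   6  36] [348.9 184.4]
(array([ 0.50331897, -0.02606177,  0.15142692]), [np.float64(0.001650009860865244), np.float64(0.0016500098608654798)])
[(array([241,  45,  28,  27, 596], dtype=int32), array([254.6761745 ,  58.35738255])), (array([307, 206,  29,  30, 698], dtype=int32), array([320.9226361 , 220.28366762])), (array([229, 283,   7,  34, 100], dtype=int32), array([231.13, 300.71])), (array([406, 283,   6,  34,  95], dtype=int32), array([409.11578947, 301.47368421]))]
```

The vial is seated and released (its cap triangulates at the well, foot about 0.059 m up). Next I look at the handle from above.

Call:
arm_command:
  deltas:
    - [0,0,0,-1.5,0,-2,0]
    - [0,0,0,-4,0,-4,0]
    - [0,0,0,-7,0.1,-6,0]
    - [0,0,0,-10,0.2,-8,0]
    - [0,0,0,-13,0.3,-8.2,0]
    - [0,0,0,-14.8,0.3,-8.2,0]
    - [0,0,0,-14.8,0.3,-8.2,0]
    - [0,0,0,-14.8,0.3,-8.2,0]

```text
time_s: 9.78
tcp_pos: [0.5145, 0.1203, 0.3071]
ee_rot: [[-0.1, -0.995, -0.003], [-0.995, 0.1, -0.001], [0.002, 0.003, -1.0]]
wrist_force: [0.8, -0.5, 0.4]
gripper_width: 0.503
gripper_force: 0.0
```

Run:
```python
from h import *
import pickle
plan((.5166,.1232,.145),174.6)
c=snap('wrist','w5.png'); pickle.dump(c,open('w5.pkl','wb'))
```

```text
t 9.7833 tcp [0.5145 0.1203 0.3071] turn [ 0.003 -0.002 -0.006] shift [-0.34 -0.22 16.21] w 0.503 gf 0.0 F [ 0.8 -0.5  0.4] q [ 31.  10.  -7.  -0. -73. -36.]
```

View pics/w5.png

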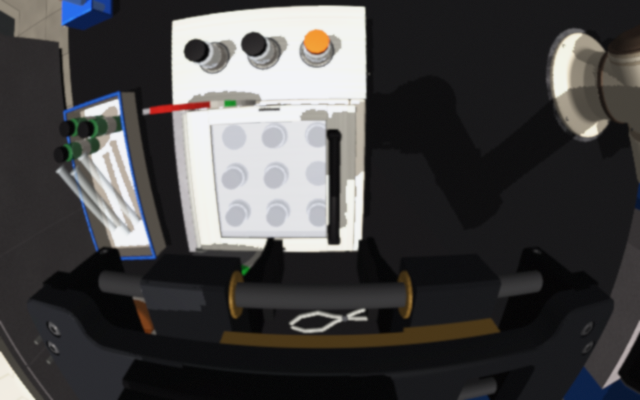

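The wrist view shows the orange vial standing in its well at (317,42) and the handle bar running from (333,131) to (333,242).

Run:
```python
from h import *
import pickle
c=pickle.load(open('w5.pkl','rb')); g=cv2.cvtColor(c['pixels'],cv2.COLOR_BGR2GRAY)
m=np.zeros_like(g); m[120:250,322:350]=(g[120:250,322:350]<60)*255
n,l,s,ce=cv2.connectedComponentsWithStats(m); i=1+np.argmax(s[1:,4]); print(s[i],ce[i])
for v in range(128,246,9):
    xs=np.where(l[v]==i)[0]
    if len(xs): print(v,xs.min(),xs.max(),onz(c,(xs.min()+xs.max())/2,v,.147,True).round(4))
```

```text
[ 327  130   14  114 1153] [333.76235906 184.07198612]
137 328 340 [0.4955 0.0693 0.147 ]
146 329 339 [0.4963 0.0782 0.147 ]
155 329 339 [0.4972 0.0872 0.147 ]
164 329 339 [0.498  0.0962 0.147 ]
173 329 338 [0.4993 0.1053 0.147 ]
182 330 338 [0.4996 0.1147 0.147 ]
191 330 339 [0.5    0.1241 0.147 ]
200 330 338 [0.5013 0.1337 0.147 ]
209 330 338 [0.5021 0.1434 0.147 ]
218 330 338 [0.503  0.1534 0.147 ]
227 328 338 [0.5049 0.1634 0.147 ]
236 328 338 [0.5058 0.1739 0.147 ]
```

Call:
arm_command:
  deltas:
    - [0,0,0,0,0.5,2,0]
    - [0,0,0,0,1,4.5,0]
    - [0,0,0,0,1.45,7,0]
    - [0,0,0,0,1.45,9.5,0]
    - [0,0,0,0,1.45,12,0]
    - [0,0,0,0,1.45,13.5,0]
    - [0,0,0,0,1.45,14,0]
    - [0,0,0,0,1.45,14,0]

```text
time_s: 10.5
tcp_pos: [0.4997, 0.1197, 0.1671]
ee_rot: [[-0.103, -0.995, -0.003], [-0.995, 0.103, -0.002], [0.002, 0.003, -1.0]]
wrist_force: [0.1, 0.7, 0.4]
gripper_width: 0.499
gripper_force: 0.0
```

Run:
```python
from h import *
plan((.500,.1215,.145),174.4)
```

```text
t 10.5 tcp [0.4997 0.1197 0.1671] turn [ 0.003 -0.002 -0.006] shift [-0.19 -0.01  2.2 ] w 0.499 gf 0.0 F [0.1 0.7 0.4] q [ 32.  15. -21.   0. -54. -38.]
```

Call:
arm_command:
  deltas:
    - [0,0,0,-0.2,0,0.8,0]
    - [0,0,0,-0.2,0,1.6,0]
    - [0,0,0,-0.2,0,2.2,0]
    - [0,0,0,-0.2,0,2.2,0]
    - [0,0,0,-0.2,0,2.2,0.4]
    - [0,0,0,-0.2,0,2.2,0.8]
    - [0,0,0,-0.2,0,2.2,1]
    - [0,0,0,-0.2,0,2.2,1]

```text
time_s: 11.17
tcp_pos: [0.501, 0.1233, 0.147]
ee_rot: [[-0.102, -0.995, 0.001], [-0.995, 0.102, 0.0], [-0.001, -0.001, -1.0]]
wrist_force: [0.1, -0.2, 0.4]
gripper_width: 0.278
gripper_force: 0.0
```

Call:
arm_command:
  deltas:
    - [0,0,0,0,0,0,1]
    - [0,0,0,0,0,0,1]
    - [0,0,0,0,0,0,1]
    - [0,0,0,0,0,0,1]

```text
time_s: 11.5
tcp_pos: [0.5002, 0.1232, 0.1466]
ee_rot: [[-0.102, -0.995, -0.001], [-0.995, 0.102, 0.0], [0.0, 0.001, -1.0]]
wrist_force: [-4.1, 1.1, 2.5]
gripper_width: 0.13
gripper_force: 30.0
```

The bar is gripped (opening about 11 mm). I start raising the lid along its arc, turning with it.

Call:
arm_command:
  deltas:
    - [-0.025,0,0,0,-0.12,-0.43,1]
    - [-0.05,0,0,0,-0.24,-0.85,1]
    - [-0.1,0,0,0,-0.53,-1.7,1]
    - [-0.15,0,0,0,-0.85,-2.52,1]
    - [-0.2,0,0,0,-1.22,-3.33,1]
    - [-0.2,0,0,0,-1.22,-3.33,1]
    - [-0.2,0,0,0,-1.22,-3.33,1]

```text
time_s: 12.08
tcp_pos: [0.5118, 0.1221, 0.1781]
ee_rot: [[-0.103, -0.974, -0.201], [-0.995, 0.101, 0.021], [-0.0, 0.202, -0.979]]
wrist_force: [-2.4, 2.8, -3.7]
gripper_width: 0.125
gripper_force: 30.0
```

```bash
cat >> h.py <<'E'
def lid():
    s=sense(); H=np.array([.500,.1215])+.172*np.array([.995,-.0976]); d=s['tcp_pos']-[*H,.101]
    f=-(d[0]*.995-d[1]*.0976); z=s['ee_rot'][:,2]
    print('lid deg by tcp',np.degrees(np.arctan2(d[2],f)-np.arctan2(.0456,.172)),'r',np.hypot(f,d[2]),'tool tilt',np.degrees(np.arctan2(-z[0],-z[2])),'F',s['wrist_force'].round(1),'M',s['moment'].round(2),'w',s['gripper_width'],'q',s['joints'].round(0),s['tcp_pos'].round(4),s['time_s'])
E
python3 -c "
from h import *
lid()"
```

```text
lid deg by tcp 10.841658752737622 r 0.17785550753247728 tool tilt 11.619814109397204 F [-2.4  2.8 -3.7] M [ 0.69  0.21 -0.12] w 0.12474350609201719 q [ 27.  21.  -9.  -7. -70. -30.] [0.5118 0.1221 0.1781] 12.0833
```

Call:
arm_command:
  deltas:
    - [-0.025,0,0,0,-0.12,-0.43,1]
    - [-0.05,0,0,0,-0.24,-0.85,1]
    - [-0.1,0,0,0,-0.53,-1.7,1]
    - [-0.15,0,0,0,-0.85,-2.52,1]
    - [-0.2,0,0,0,-1.22,-3.33,1]
    - [-0.2,0,0,0,-1.22,-3.33,1]
    - [-0.2,0,0,0,-1.22,-3.33,1]

```text
time_s: 12.67
tcp_pos: [0.5301, 0.1205, 0.2083]
ee_rot: [[-0.103, -0.914, -0.392], [-0.995, 0.094, 0.04], [0.0, 0.394, -0.919]]
wrist_force: [-5.0, 2.5, -4.1]
gripper_width: 0.124
gripper_force: 30.0
```

```bash
python3 -c "
from h import *
lid()"
```

```text
lid deg by tcp 22.250465976843 r 0.17791431663289634 tool tilt 23.072494316052346 F [-5.   2.5 -4.1] M [ 0.54  0.05 -0.19] w 0.12373211385299725 q [ 24.  27.   4. -11. -88. -27.] [0.5301 0.1205 0.2083] 12.6667
```

Call:
arm_command:
  deltas:
    - [-0.025,0,0,0,-0.12,-0.43,1]
    - [-0.05,0,0,0,-0.24,-0.85,1]
    - [-0.1,0,0,0,-0.53,-1.7,1]
    - [-0.15,0,0,0,-0.85,-2.52,1]
    - [-0.2,0,0,0,-1.22,-3.33,1]
    - [-0.215,0,0,0,-1.34,-3.57,1]
    - [-0.215,0,0,0,-1.34,-3.57,1]
    - [-0.215,0,0,0,-1.34,-3.57,1]

```text
time_s: 13.33
tcp_pos: [0.5562, 0.118, 0.2363]
ee_rot: [[-0.102, -0.81, -0.577], [-0.995, 0.083, 0.059], [0.0, 0.58, -0.814]]
wrist_force: [-7.1, 2.1, -2.1]
gripper_width: 0.129
gripper_force: 30.0
```

Call:
arm_command:
  deltas:
    - [0,0,0,0,0,0,1]
    - [0,0,0,0,0,0,1]
    - [0,0,0,0,0,0,1]
    - [0,0,0,0,0,0,1]

```text
time_s: 13.67
tcp_pos: [0.5561, 0.1181, 0.2362]
ee_rot: [[-0.102, -0.811, -0.576], [-0.995, 0.083, 0.059], [0.0, 0.579, -0.815]]
wrist_force: [-4.6, 2.6, -2.8]
gripper_width: 0.127
gripper_force: 30.0
```

Run:
```python
from h import *
lid(); o=[]
for n in ['scene','side']:
    c=snap(n); u,v=proj(c,[.60,.06,.14]); u0,v0=int(u)-65,int(v)-65
    o.append(cv2.resize(c['pixels'][v0:v0+130,u0:u0+130],None,fx=3,fy=3,interpolation=cv2.INTER_CUBIC))
cv2.imwrite('pics/end.png',np.hstack(o)); lid()
```

```text
lid deg by tcp 34.58307359239068 r 0.17800711400424757 tool tilt 35.27310281682566 F [-4.6  2.6 -2.8] M [ 0.39 -0.5  -0.28] w 0.1270496826946664 q [  20.   34.   18.  -15. -106.  -26.] [0.5561 0.1181 0.2362] 13.6667
lid deg by tcp 34.58513885110434 r 0.17799610226012455 tool tilt 35.2706810199573 F [-4.7  2.4 -2.8] M [ 0.4  -0.53 -0.25] w 0.12692272684383699 q [  20.   34.   18.  -15. -106.  -26.] [0.5561 0.1181 0.2362] 13.7667
```

View pics/end.png

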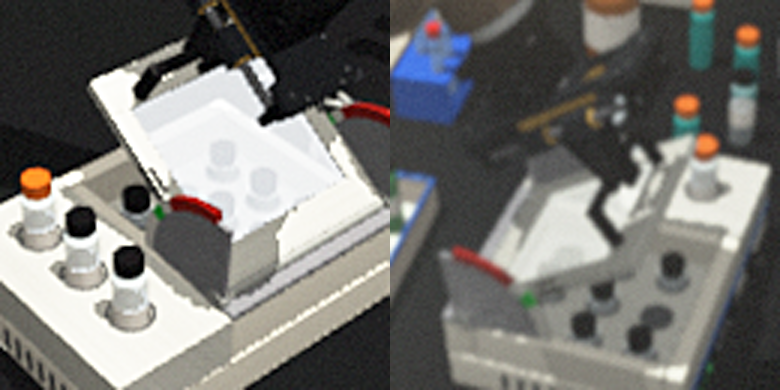

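The lid is open with its edge line at the green marks, (160,210) in the left crop and (528,299) in the right. The tool angle agrees at about 35°, and the orange vial stands in its well at (37,205). I hand in now.

```bash
python3 -c "
from station import finish_job
print(finish_job())"
```

```text
the job is handed in; nothing more can be done
None
```

I handed in the job with the orange-capped vial standing fully down and released in the waiting well. The arm is holding the lid steady at about 35° on the green mark, and I saw nothing else disturbed; the hand-in gave no verdict back.

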